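Index the drill jig to its third click

ROBOT

A 7-joint arm with a two-finger parallel gripper is mounted at the origin on the work surface. World frame = base frame: x ahead of the robot, y to its left, z up, the work surface at z = 0. Lengths are in m, angles in rad, forces in N, time in s.
With the tool pointing down it reaches from about 0.4 to 0.85 m from the base axis. Payload 4.5 kg.
Tool frame: the origin (TCP) lies between the finger pads; the fingertips stand 19 mm ahead of it and the grasp point (between the pads) is the TCP (r.tips_ahead is the distance from the TCP to the fingertips, in m); z points along the fingers, y is the line along which they close (so a half turn about z gives the same grasp; the last joint's range is limited). The gripper opens to 88 mm and grips with 3 to 60 N. Pads are 18 mm wide; open, the fingers measure 123 mm over their backs; the gripper's body (75 mm by 187 mm) begins 45 mm behind the grasp point.
Start: joints at [-1.242, 0.689, -0.195, 1.565, 0.157, 0.902, -0.215], TCP at [0.182, 0.598, 0.258] pointing down, gripper open.
Joint ranges: [-3.01, 3.01], [-0.46, 2.08], [-1.47, 1.51], [0.13, 2.56], [-1, 4.14], [0.04, 2.09], [-2.66, 2.66]. Speed limits (rad/s): [2.57, 2.57, 3.14, 3.14, 3.14, 3.14, 3.14].

INTERFACE

Orientations are given as a unit quaternion [x, y, z, w].
In Python, from plant import r, cams, models gives the robot as it stands. The module is installed in compiled form; this text tells all that it offers.
- The arm moves only by the tool jog_arm, never from a script. Its arguments are lists of equal length, an entry for each row: "turn": the turn, a rotation vector about the tool's x, y, z in rad, a list of three; "translation": the shift along the tool's x, y, z in m, a list of three; "grip": the closure, from 0 (fully open) to 1 (shut). In form: {"turn": [[ax, ay, az], ...], "translation": [[tx, ty, tz], ...], "grip": [grip, ...]}. A call has 1 to 20 rows; each row is the pose to reach, as a shift and turn from the pose commanded when the call began, along the tool's axes at that moment; what a row does not reach only later rows make up. A row lasts 1/8 s, in which the tool goes at most 62.5 mm and 10.7 degrees, less where a joint would pass 70% of its speed; a pose out of reach is approached as far as the arm can. A call with a gripper value outside its range is refused whole. The fingers move at their own pace and stop on an object; "force" is the grip in N (left out, the last holds). Time passes only in rows, so rows that repeat a pose let the fingers close. It gives the time, the measured TCP pose, the force, the opening and the grip force at its end, in the units of the state.
- r.get_state(): the state, without advancing time (a new reading comes with each control period).
- cams.snapshot(name): name is "side" or "top"; returns the picture (420x560x3 uint8, red, green, blue); there is no depth.
- cams.camera_params(name): a dict with "fx", "fy", "cx", "cy" (pixels), "eye" and "orientation" of the camera in the world. Camera axes: x right, y up, looking along -z (the intrinsics and any distortion apply to the point x, -y, -z); pixel columns grow to the right and rows downward; lengths in m; the calibration is good to about 2 mm. A picture is of the moment at which its call begins. camera_params takes no time and is no camera call.
- r.finish_job(): hands the job in; it is judged then, once.
Trained networks look in the newest picture that a camera, given by its name, has taken for a name from the list of things; names that differ only in an ending like _2 or _b are one class to them, and where a whole thing is asked for, a point or a joint stands for the part that bears it (a point fixed in the world has none). Each returns a list of dicts, best first, with "p" (0 to 1); they miss things now and then, are a little off and sometimes report something else, mostly with a low value. They report only what shows in the picture. A call takes as long as a camera call.
- models.find_in(camera, name): "position" ([x, y, z] in m, in world coordinates, good to about 4 mm: the middle of the surface that is visible of it).
- models.masks_of(camera, name): "pixels" (420x560 bool, what is visible of it).
- models.place_of(camera, name): "position" ([x, y, z] in m, in world coordinates, good to about 4 mm: a listed point, or the origin of a listed thing).
The state is a dict: "clock": time; "q": joint angles; "qd": joint speeds; "joint_torque": joint torques, N m; "tool_pos": TCP position; "eef_rot": TCP orientation; "contact_force": force on the tool from outside, world axes, zero at the start; "moment": the same for the moment, N m; "opening": opening from 0.0 (shut) to 1.0 (fully open); "finger_force": force on a finger pad.
Only numpy, scipy, OpenCV 4.12 (cv2) and the standard library are available. Lean on these libraries where they do the work, as an engineer would, in place of code of your own. Each camera call takes 0.05 s, during which the arm holds its last target. There are 200 camera calls.

TASK

Set the green drill jig for the third hole: with the fingertips push on the yellow face of the paddle so that the carriage slides along its rails towards the drill bridge, feel the clicks and stop at the third one, without riding on over the fourth ridge. Only push the paddle, never pinch it between the fingers, leave the carriage seated in that third click, and do not disturb the tape roll, jar and yellow case around the jig.

Things in the scene. Friction and masses are not known exactly. Their poses are not given: they have to be found in the camera images.
- jig: Green drill jig fixed to the bench, base 170 (x) x 320 (y) x 25 mm; origin on the bench, amid the rails. Rails run along its y; the carriage is pushed to +y, towards the drill bridge (arch 118 mm wide, at y +91 to +125 mm, top 97 mm above the bench). End blocks (top 47 mm up) at y -156 to -134 and +134 to +156. Yaw within 0.6 rad.
- paddle (a point): Centre of the paddle, an upright plate across the rails on the carriage: 100 mm wide (jig x), 16 mm thick (jig y), 60 to 108 mm above the bench, this point 84 mm up. Push its yellow -y face. The carriage block below reaches 25 mm either side in y, top 52 mm up; behind it are only the rails, top 43 mm up. Starts 70 to 85 mm to -y of the jig's origin. Axes as the jig's.
- carriage (a joint): Travel of the carriage along the rails, m: 0 at the -y stop, growing to +y (to the bridge), at most 0.14. Starts at 0 to 0.015, in the free run before the first ridge. About 1 N of friction, stays where left; 4 to 6 N push it over a ridge, then it snaps on by itself into the next hollow.
- plunger (a point): Point on the carriage under its spring plunger (steel pin, red head), level with the ridge tops; 80 mm to +x of the paddle's centre, at the same jig y. The plunger's ball rides on the index strip; each ridge it drops over is one click.
- first_ridge (a point): Top middle of the first (-y) ridge of the index strip: dark strip with 7 brass half-round ridges on the jig's +x side, tops 35 mm above the bench. Axes as the jig's. Ridges follow every 16 mm to +y; the plunger seats between them: first click at y +8 mm from here, second +24, third +40, fourth +56. The strip's place along the jig varies by 24 mm, so the third click has no fixed travel.
- tape: Loose roll of black tape lying flat, 60 mm across, 18 mm high, origin under its centre. To be left alone.
- jar: Loose jar with a blue cap, 48 mm across, 60 mm high, origin under its centre. To be left alone.
- case: Loose yellow tool case, 30 x 100 x 22 mm, origin under its centre. To be left alone.

How it is judged:
By the outcome, as a careful person would: the job done as asked, in the order asked, and still so for the second after the job is handed in, with the robot touching nothing.
It also fails if it takes over 51 s, if anything falls off the work surface, if the arm or the gripper's body presses on something with over 40 N, if the wrist force passes 120 N, or if a joint passes its speed limit or range.

## Working session

There is one attempt and no reset: what is moved stays moved. The work goes in short steps, Python scripts to look and compute and a tool call to move; the robot and the scene stay as the last step left them, time stands still between calls to the robot, and variables do not carry over. Pictures are saved under pics/ and viewed, at most 10 in all, crops included, and the job is handed in when it is done.

Besides the shell and the picture viewer there is one more tool, called after "Request:" as name(argument=value, ...) on one line, values as JSON. jog_arm: Moves the arm, as the interface text tells. Its arguments: {"type":"object","properties":{"turn":{"type":"array"},"translation":{"type":"array"},"grip":{"type":"array"},"force":{"type":"number"}},"required":["turn","translation","grip"]}

```bash
mkdir -p pics
python3 - <<'E'
from plant import r,cams,models
import cv2,numpy as np
for c in("side","top"):
    im=cams.snapshot(c);cv2.imwrite(f"pics/{c}0.png",cv2.cvtColor(im,cv2.COLOR_RGB2BGR))
    p=cams.camera_params(c);print(c,{k:np.round(v,4) for k,v in p.items()})
    for n in("jig","paddle","plunger","first_ridge","tape","jar","case"):
        print(n,[(np.round(d["position"],4),round(d["p"],2)) for d in models.place_of(c,n)[:2]])
s=r.get_state();print(s)
E
```

```text
side {'fx': np.float64(502.9637), 'fy': np.float64(502.9637), 'cx': np.float64(280.4969), 'cy': np.float64(213.3506), 'eye': array([ 0.2644, -0.686 ,  0.5362]), 'orientation': array([ 0.4795, -0.1023, -0.1792,  0.8529])}
jig [(array([ 0.5581, -0.0151,  0.0019]), 0.82), (array([ 0.4171,  0.0676, -0.0036]), 0.45)]
paddle [(array([ 0.5451, -0.0927,  0.0819]), 0.59)]
plunger [(array([ 0.6235, -0.0957,  0.039 ]), 0.82)]
first_ridge [(array([ 0.6232, -0.069 ,  0.031 ]), 0.46)]
tape [(array([ 4.208e-01, -1.189e-01, -1.000e-04]), 0.59)]
jar [(array([ 4.169e-01,  6.500e-02, -2.000e-04]), 0.72), (array([ 0.6205, -0.096 ,  0.0334]), 0.41)]
case [(array([0.6956, 0.0054, 0.0013]), 0.63)]
top {'fx': np.float64(468.3062), 'fy': np.float64(468.3062), 'cx': np.float64(271.7924), 'cy': np.float64(212.8741), 'eye': array([0.4847, 0.0062, 0.8817]), 'orientation': array([ 0.0308, -0.0509, -0.7049,  0.7068])}
jig [(array([ 0.5551, -0.0113, -0.0034]), 0.61)]
paddle [(array([ 0.5388, -0.0972,  0.0834]), 0.74)]
plunger [(array([ 0.6246, -0.095 ,  0.0361]), 0.86)]
first_ridge [(array([ 0.619 , -0.0672,  0.033
[... 161 characters left out ...]
k': 0.8, 'q': array([-1.24219368,  0.68903773, -0.19462546,  1.56526897,  0.15731135,
        0.90248838, -0.21510178]), 'qd': array([-0.00054293, -0.00067044, -0.00159638, -0.00050543,  0.00063228,
        0.0006499 ,  0.00046957]), 'joint_torque': array([-5.43726474e-04, -5.27446926e+01, -1.26745775e+00, -1.53738356e+01,
       -5.19772153e-02, -8.42502031e-04,  3.68954147e-05]), 'tool_pos': array([0.18157178, 0.59809296, 0.25779056]), 'eef_rot': array([1.46846640e-01, 9.89159267e-01, 9.18340892e-05, 1.98420014e-06]), 'contact_force': array([-0.12023537, -0.52305115,  0.25327269]), 'moment': array([-0.04174576,  0.00514454,  0.01789189]), 'finger_force': 0.0, 'opening': 1.0008908105853036}
```

View pics/top0.png

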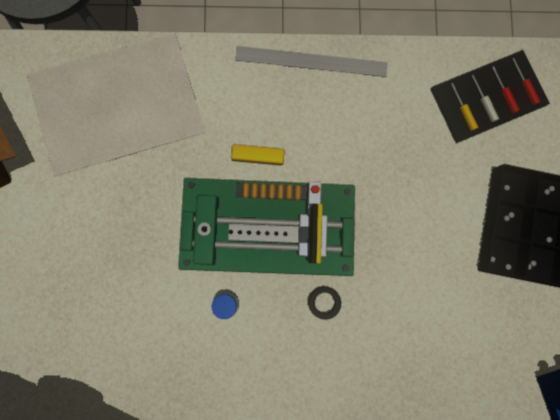

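View pics/side0.png

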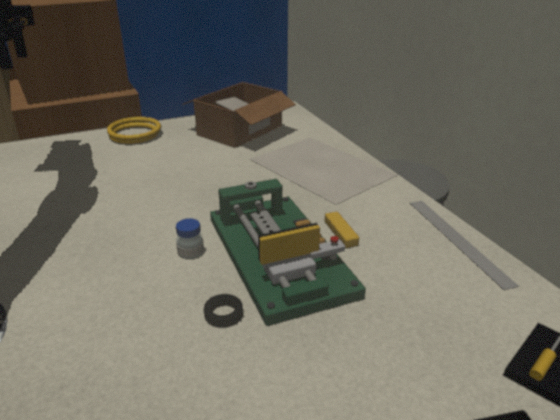

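The top view shows the jig nearly aligned with the world: +y is left, and the bridge is at column 205. The paddle is at (317,232), the red plunger head at (315,189), and the ridges at columns 246–298, row about 191. The side view shows the yellow face toward the camera, with the tape, jar and case clear of it. Next I'll refine yaw and distances.

```bash
cat > h.py <<'E'
import cv2,numpy as np
from scipy.spatial.transform import Rotation as R
from plant import r,cams,models
def world(c,uv,z):
    p=cams.camera_params(c);u,v=uv
    d=R.from_quat(p["orientation"]).apply([(u-p["cx"])/p["fx"],-(v-p["cy"])/p["fy"],-1])
    return p["eye"]+d*(z-p["eye"][2])/d[2]
def blobs(im,lo,hi,amin,box):
    h=cv2.inRange(cv2.cvtColor(im,cv2.COLOR_RGB2HSV),lo,hi);m=np.zeros_like(h);x0,x1,y0,y1=box;m[y0:y1,x0:x1]=h[y0:y1,x0:x1]
    n,l,s,c=cv2.connectedComponentsWithStats(m)
    return [c[i] for i in range(1,n) if s[i,4]>=amin],m
E
python3 - <<'E'
from h import *
im=cv2.cvtColor(cv2.imread("pics/top0.png"),cv2.COLOR_BGR2RGB)
b,_=blobs(im,(8,110,70),(22,255,255),15,(230,305,175,205))
b=sorted(b,key=lambda c:-c[0]);W=[world("top",c,.033) for c in b]
for c,w in zip(b,W):print("ridge",c.round(1),w.round(4))
g,m=blobs(im,(55,80,20),(95,255,200),30,(160,380,160,290))
pts=cv2.findNonZero(m);q=cv2.boxPoints(cv2.minAreaRect(pts))
Q=[world("top",c,.025)for c in q];print("jig corners",np.round(Q,4),np.mean(Q,0).round(4))
for lo in((0,130,80),(172,130,80)):
    print("red",[(c.round(1),world("top",c,.06).round(4)) for c in blobs(im,lo,(lo[0]+5,255,255),4,(300,330,175,200))[0]])
b,m=blobs(im,(23,120,100),(35,255,255),20,(300,340,195,270))
y,x=np.nonzero(m);k=np.polyfit(y,x,1);print("yellow",[(c.round(1),world("top",c,.1).round(4)) for c in b],[world("top",(np.polyval(k,t),t),.1).round(4) for t in(y.min(),y.max())])
E
```

```text
ridge [297.5 192.1] [ 0.6219 -0.0652  0.033 ]
ridge [288.9 191.6] [ 0.6227 -0.0493  0.033 ]
ridge [280.2 191.4] [ 0.6229 -0.0334  0.033 ]
ridge [271.5 191. ] [ 0.6236 -0.0174  0.033 ]
ridge [262.9 190.4] [ 0.6246 -0.0016  0.033 ]
ridge [254.3 190.2] [0.625  0.0143 0.033 ]
ridge [245.5 189.8] [0.6255 0.0303 0.033 ]
jig corners [[ 0.4821  0.1499  0.025 ]
 [ 0.6482  0.1477  0.025 ]
 [ 0.6382 -0.174   0.025 ]
 [ 0.4708 -0.1645  0.025 ]] [ 0.5598 -0.0102  0.025 ]
red [(array([315. , 188.9]), array([ 0.6235, -0.0942,  0.06  ]))]
red []
yellow [(array([318.8, 233.4]), array([ 0.5411, -0.0949,  0.1   ]))] [array([ 0.5909, -0.0968,  0.1   ]), array([ 0.4918, -0.0931,  0.1   ])]
```

Request:
jog_arm(turn=[[0,0,0.65],[0,0,0.65],[0,0,0.65],[0,0,0.65],[0,0,0.65],[0,0,0.65],[0,0,0.65],[0,0,0.65],[0,0,1.314],[0,0,1.314],[0,0,1.314],[0,0,1.314],[0,0,1.314],[0,0,1.314],[0,0,1.314],[0,0,1.314],[0,0,1.314],[0,0,1.314],[0,0,1.314],[0,0,1.314]], translation=[[-0.383,-0.237,0],[-0.383,-0.237,0],[-0.383,-0.237,0],[-0.383,-0.237,0],[-0.383,-0.237,0],[-0.383,-0.237,0],[-0.383,-0.237,0],[-0.383,-0.237,0],[-0.561,-0.612,0],[-0.561,-0.612,0],[-0.561,-0.612,0],[-0.561,-0.612,0],[-0.561,-0.612,0],[-0.561,-0.612,0],[-0.561,-0.612,0],[-0.561,-0.612,0],[-0.561,-0.612,0],[-0.561,-0.612,0],[-0.561,-0.612,0],[-0.561,-0.612,0]], grip=[1,1,1,1,1,1,1,1,1,1,1,1,1,1,1,1,1,1,1,1])

```text
clock: 3.3
tool_pos: [0.5407, -0.1498, 0.2578]
eef_rot: [0.72, 0.694, 0.0, -0.0]
contact_force: [0.3, 0.2, 0.8]
opening: 0.004
finger_force: 0.0
```

Request:
jog_arm(turn=[[0,0,0],[0,0,0],[0,0,0],[0,0,0],[0,0,0],[0,0,0]], translation=[[0,0,0.05],[0,0,0.1],[0,0,0.14],[0,0,0.163],[0,0,0.163],[0,0,0.163]], grip=[1,1,1,1,1,1])

```text
clock: 4.05
tool_pos: [0.5413, -0.1506, 0.0956]
eef_rot: [0.72, 0.694, 0.0, 0.001]
contact_force: [-0.5, -0.2, 1.5]
opening: 0.007
finger_force: 0.0
```

Run:
```python
from h import *
im=cams.snapshot("side");cv2.imwrite("pics/s1.png",cv2.resize(cv2.cvtColor(im,cv2.COLOR_RGB2BGR)[170:330,180:380],(800,600)[:1]+(640*600//640,)))
```

```text
(no output)
```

View pics/s1.png

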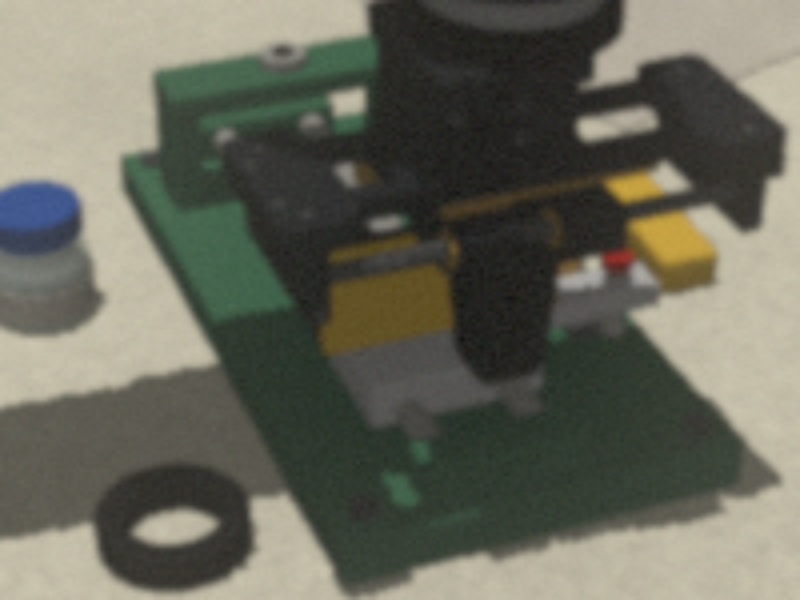

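The fingers hang just behind the yellow face, centred and clear of the tape. In the crop the red plunger head is visible at (620,260). Now I'll close in slowly and track that head.

Request:
jog_arm(turn=[[0,0,0],[0,0,0],[0,0,0],[0,0,0],[0,0,0],[0,0,0],[0,0,0],[0,0,0],[0,0,0],[0,0,0],[0,0,0],[0,0,0],[0,0,0],[0,0,0]], translation=[[0.01,0,0],[0.02,0,0],[0.03,0,0],[0.033,0,0],[0.036,0,0],[0.039,0,0],[0.042,0,0],[0.045,0,0],[0.048,0,0],[0.051,0,0],[0.054,0,0],[0.057,0,0],[0.06,0,0],[0.06,0,0]], grip=[1,1,1,1,1,1,1,1,1,1,1,1,1,1])

```text
clock: 5.85
tool_pos: [0.5428, -0.0908, 0.0947]
eef_rot: [0.72, 0.693, -0.0, 0.0]
contact_force: [0.4, -2.3, -0.6]
opening: 0.005
finger_force: 1.3
```

```bash
cat >> h.py <<'E'
D=np.array([.0377,.9993,0])
def red(im,z=.06):
    b,_=blobs(im,(0,130,80),(6,255,255),4,(290,400,180,270))
    return [(c.round(1),world("side",c,z).round(4)) for c in b]
def report(tag):
    im0=cv2.cvtColor(cv2.imread("pics/side0.png"),cv2.COLOR_BGR2RGB);im=cams.snapshot("side")
    cv2.imwrite(f"pics/{tag}.png",cv2.resize(cv2.cvtColor(im,cv2.COLOR_RGB2BGR)[170:320,200:400],None,fx=4,fy=4,interpolation=cv2.INTER_CUBIC))
    a,b=red(im0),red(im);print(a,b)
    if len(a)==len(b)==1: print("travel",(b[0][1]-a[0][1])@D)
    for c in("side","top"):
        if c=="top":cams.snapshot(c)
        print(c,[(np.round(d["position"],4),round(d["p"],2)) for d in models.place_of(c,"plunger")[:2]])
    s=r.get_state();print("tool along",s["tool_pos"]@D,s["contact_force"].round(2))
E
python3 -c "from h import *;report('s2')"
```

```text
[(array([334.1, 238.6]), array([ 0.6318, -0.0805,  0.06  ]))] []
side [(array([ 0.6201, -0.0788,  0.0355]), 0.67)]
top [(array([ 0.6232, -0.0781,  0.0397]), 0.67)]
tool along -0.07029167525394325 [-0.38 -2.92 -0.86]
```

Contact felt at 2–3 N, with the carriage moved about 17 mm, as expected. By this estimate the ridge-1 crest falls at TCP y ≈ -0.079, crest 3 at -0.047 and crest 4 at -0.031. I'll step through and feel the clicks.

Request:
jog_arm(turn=[[0,0,0],[0,0,0],[0,0,0],[0,0,0],[0,0,0]], translation=[[0.002,0,0],[0.004,0,0],[0.006,0,0],[0.008,0,0],[0.009,0,0]], grip=[1,1,1,1,1])

```text
clock: 6.68
tool_pos: [0.5435, -0.0804, 0.0947]
eef_rot: [0.72, 0.694, 0.001, -0.0]
contact_force: [-0.3, -0.1, -0.4]
opening: 0.004
finger_force: 0.0
```

Request:
jog_arm(turn=[[0,0,0]], translation=[[0.0015,0,0]], grip=[1])

```text
clock: 6.8
tool_pos: [0.5435, -0.0795, 0.0948]
eef_rot: [0.72, 0.694, 0.0, -0.0]
contact_force: [0.9, 0.6, -0.3]
opening: 0.009
finger_force: 0.0
```

Request:
jog_arm(turn=[[0,0,0]], translation=[[0.0015,0,0]], grip=[1])

```text
clock: 6.92
tool_pos: [0.5434, -0.0783, 0.0947]
eef_rot: [0.72, 0.694, 0.0, -0.0]
contact_force: [0.1, -0.9, -0.1]
opening: 0.003
finger_force: 0.0
```

Request:
jog_arm(turn=[[0,0,0]], translation=[[0.0015,0,0]], grip=[1])

```text
clock: 7.05
tool_pos: [0.5434, -0.0769, 0.0947]
eef_rot: [0.72, 0.694, 0.0, -0.0]
contact_force: [-0.2, 0.4, 0.1]
opening: 0.005
finger_force: 0.0
```

Request:
jog_arm(turn=[[0,0,0]], translation=[[0.0015,0,0]], grip=[1])

```text
clock: 7.18
tool_pos: [0.5434, -0.0758, 0.0947]
eef_rot: [0.72, 0.693, -0.0, 0.0]
contact_force: [0.3, -2.3, -1.1]
opening: 0.004
finger_force: 1.3
```

Run:
```python
from h import *
report('s3')
im=cams.snapshot("top");cv2.imwrite("pics/t3.png",cv2.resize(cv2.cvtColor(im,cv2.COLOR_RGB2BGR)[160:280,200:360],None,fx=5,fy=5,interpolation=cv2.INTER_CUBIC))
```

```text
[(array([334.1, 238.6]), array([ 0.6318, -0.0805,  0.06  ]))] []
side [(array([ 0.6213, -0.0629,  0.0373]), 0.97)]
top [(array([ 0.6232, -0.0603,  0.0386]), 0.73)]
tool along -0.05533352696824031 [ 0.19 -1.43  0.57]
```

View pics/t3.png

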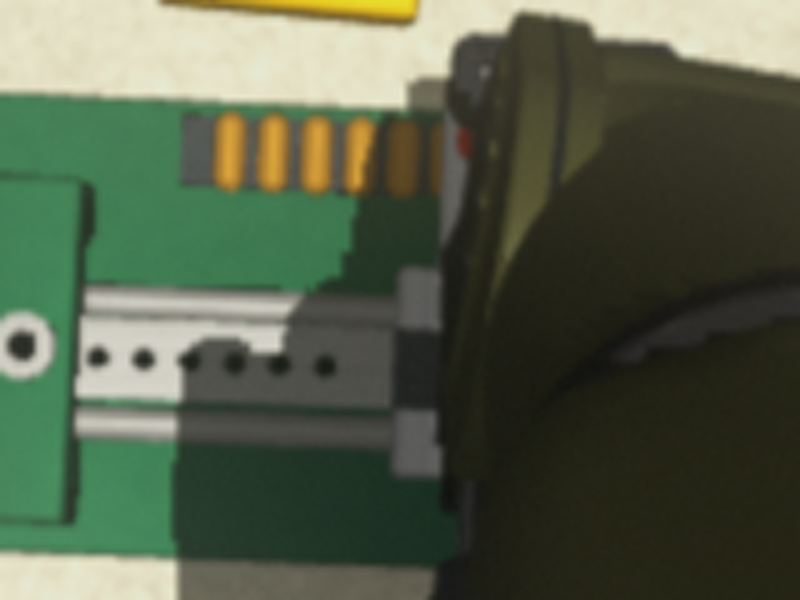

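View pics/s3.png

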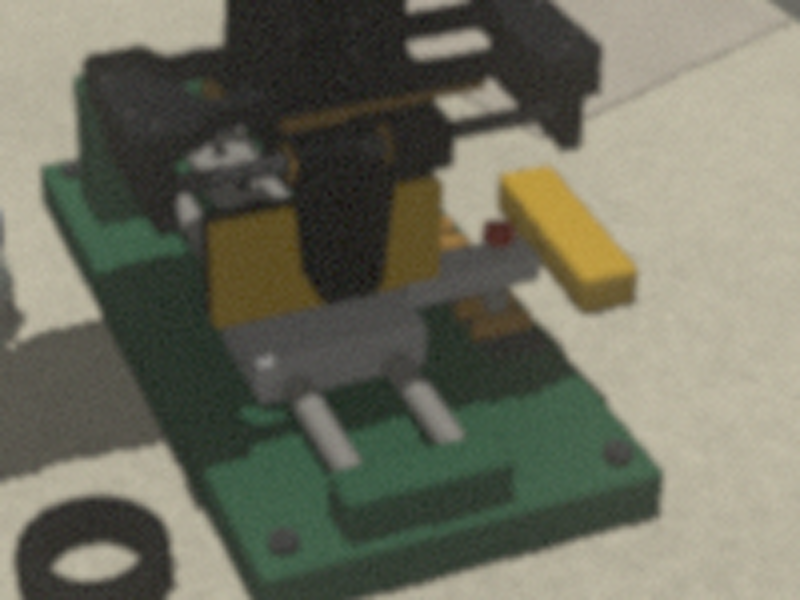

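The top view shows the carriage edge at crop x 440 beside ridge 2, with the red head partly hidden at (465,140). The side view shows the finger on the yellow face and the red head at crop (498,233), which is full-image (324.5,228.3). I'll triangulate that head.

Run:
```python
from h import *
for z in(.04,.045,.05,.055,.06,.065,.07):
    a=world("side",(334.1,238.6),z);b=world("top",(315,188.9),z);c=world("side",(324.5,228.3),z)
    print(z,a[:2].round(4),b[:2].round(4),c[:2].round(4),((c-a)@D).round(4))
im=cv2.cvtColor(cv2.imread("pics/s3.png"),cv2.COLOR_BGR2RGB)
print([(c/4+[200,170]) for c in blobs(im,(0,90,40),(8,255,255),60,(470,530,200,260))[0]],[(c/4+[200,170]) for c in blobs(im,(170,90,40),(180,255,255),60,(470,530,200,260))[0]])
# ridges seen in side picture0
im=cv2.cvtColor(cv2.imread("pics/side0.png"),cv2.COLOR_BGR2RGB)
for c in blobs(im,(8,130,60),(22,255,255),6,(280,345,210,260))[0]: print("ridge",c.round(1),world("side",c,.033).round(4))
```

```text
0.04 [ 0.6472 -0.055 ] [ 0.6268 -0.0966] [ 0.6474 -0.0189] 0.0361
0.045 [ 0.6434 -0.0614] [ 0.626 -0.096] [ 0.6436 -0.0256] 0.0358
0.05 [ 0.6395 -0.0677] [ 0.6251 -0.0954] [ 0.6397 -0.0323] 0.0354
0.055 [ 0.6356 -0.0741] [ 0.6243 -0.0948] [ 0.6359 -0.039 ] 0.035
0.06 [ 0.6318 -0.0804] [ 0.6234 -0.0942] [ 0.632  -0.0457] 0.0347
0.065 [ 0.6279 -0.0868] [ 0.6226 -0.0936] [ 0.6281 -0.0525] 0.0343
0.07 [ 0.6241 -0.0931] [ 0.6218 -0.093 ] [ 0.6243 -0.0592] 0.0339
[array([324.87576065, 228.57099391])] []
ridge [336.7 223.7] [ 0.6811 -0.0047  0.033 ]
ridge [301.9 222.3] [0.6238 0.0256 0.033 ]
ridge [299.3 240.7] [ 0.5929 -0.0273  0.033 ]
```

The head's rays meet at z ≈ 0.070. It has travelled 34 mm and sits at about -0.059, so the carriage is in hollow 1 after the first click. That puts hollow 2 at TCP contact -0.060, crest 3 at about -0.052 and hollow 3 at -0.044.

Request:
jog_arm(turn=[[0,0,0],[0,0,0],[0,0,0]], translation=[[0.002,0,0],[0.004,0,0],[0.005,0,0]], grip=[1,1,1])

```text
clock: 7.8
tool_pos: [0.5436, -0.0704, 0.0947]
eef_rot: [0.72, 0.694, 0.0, -0.0]
contact_force: [0.3, -2.1, 0.0]
opening: 0.003
finger_force: 1.1
```

Request:
jog_arm(turn=[[0,0,0],[0,0,0],[0,0,0]], translation=[[0.0015,0,0],[0.003,0,0],[0.0045,0,0]], grip=[1,1,1])

```text
clock: 8.18
tool_pos: [0.5438, -0.0651, 0.0947]
eef_rot: [0.72, 0.694, 0.0, -0.0]
contact_force: [0.2, 1.4, -0.2]
opening: 0.002
finger_force: 0.0
```

Request:
jog_arm(turn=[[0,0,0],[0,0,0]], translation=[[0.0015,0,0],[0.003,0,0]], grip=[1,1])

```text
clock: 8.43
tool_pos: [0.5439, -0.0626, 0.0947]
eef_rot: [0.72, 0.694, 0.0, -0.0]
contact_force: [0.2, -0.5, 0.2]
opening: -0.002
finger_force: 0.0
```

Request:
jog_arm(turn=[[0,0,0],[0,0,0]], translation=[[0.001,0,0],[0.002,0,0]], grip=[1,1])

```text
clock: 8.68
tool_pos: [0.5439, -0.061, 0.0947]
eef_rot: [0.72, 0.694, 0.0, -0.0]
contact_force: [-0.9, -0.6, -0.7]
opening: 0.004
finger_force: 0.0
```

Request:
jog_arm(turn=[[0,0,0],[0,0,0]], translation=[[0.001,0,0],[0.002,0,0]], grip=[1,1])

```text
clock: 8.93
tool_pos: [0.544, -0.0599, 0.0947]
eef_rot: [0.721, 0.693, -0.0, 0.0]
contact_force: [0.2, -3.1, -0.7]
opening: 0.004
finger_force: 1.4
```

The second click was felt, with re-contact at -0.060 as predicted. Next is ridge 3.

Request:
jog_arm(turn=[[0,0,0],[0,0,0],[0,0,0]], translation=[[0.002,0,0],[0.004,0,0],[0.005,0,0]], grip=[1,1,1])

```text
clock: 9.3
tool_pos: [0.5442, -0.0538, 0.0947]
eef_rot: [0.72, 0.694, 0.0, -0.0]
contact_force: [0.2, -1.4, 0.5]
opening: 0.002
finger_force: 1.0
```

Request:
jog_arm(turn=[[0,0,0]], translation=[[0.0015,0,0]], grip=[1])

```text
clock: 9.43
tool_pos: [0.5443, -0.052, 0.0947]
eef_rot: [0.72, 0.694, 0.0, -0.0]
contact_force: [0.0, -0.6, 0.3]
opening: 0.003
finger_force: 0.6
```

Request:
jog_arm(turn=[[0,0,0],[0,0,0]], translation=[[0.0015,0,0],[0.0015,0,0]], grip=[1,1])

```text
clock: 9.68
tool_pos: [0.5444, -0.05, 0.0947]
eef_rot: [0.72, 0.694, 0.0, -0.0]
contact_force: [-0.1, 0.0, 0.1]
opening: 0.004
finger_force: 0.0
```

Request:
jog_arm(turn=[[0,0,0],[0,0,0]], translation=[[0.001,0,0],[0.001,0,0]], grip=[1,1])

```text
clock: 9.93
tool_pos: [0.5444, -0.0498, 0.0947]
eef_rot: [0.72, 0.694, 0.0, -0.0]
contact_force: [-0.6, 0.1, -0.4]
opening: 0.005
finger_force: 0.0
```

The push force dropped to zero past ridge 3, so that is the third click. I'll back off, lift and check.

Request:
jog_arm(turn=[[0,0,0],[0,0,0],[0,0,0],[0,0,0],[0,0,0],[0,0,0],[0,0,0],[0,0,0],[0,0,0],[0,0,0],[0,0,0],[0,0,0],[0,0,0]], translation=[[-0.01,0,0],[-0.03,0,0],[-0.05,0,0],[-0.06,0,0],[-0.06,0,-0.05],[-0.06,0,-0.1],[-0.06,0,-0.15],[-0.11,0,-0.16],[-0.16,0,-0.16],[-0.22,0,-0.16],[-0.27,0,-0.16],[-0.3,0,-0.16],[-0.3,0,-0.16]], grip=[1,1,1,1,1,1,1,1,1,1,1,1,1])

```text
clock: 11.55
tool_pos: [0.5315, -0.3529, 0.2544]
eef_rot: [0.722, 0.692, -0.001, 0.0]
contact_force: [0.7, 0.4, -0.7]
opening: 0.009
finger_force: 0.0
```

Run:
```python
from h import *
im=cams.snapshot("top");cv2.imwrite("pics/t4.png",cv2.resize(cv2.cvtColor(im,cv2.COLOR_RGB2BGR)[150:320,160:370],None,fx=3.5,fy=3.5,interpolation=cv2.INTER_CUBIC))
print([(c.round(1),world("top",c,.07).round(4)) for c in blobs(im,(0,120,50),(6,255,255),4,(240,330,170,205))[0]])
for n in("plunger","first_ridge","tape","jar","case"): print(n,[(np.round(d["position"],4),round(d["p"],2)) for d in models.place_of("top",n)[:1]])
```

```text
[(array([276.9, 187. ]), array([ 0.6247, -0.0258,  0.07  ]))]
plunger [(array([ 0.6257, -0.0281,  0.0353]), 0.74)]
first_ridge [(array([ 0.6214, -0.0647,  0.0353]), 0.96)]
tape [(array([ 0.4185, -0.1161,  0.0032]), 0.78)]
jar [(array([0.414 , 0.0622, 0.0031]), 0.94)]
case [(array([ 6.991e-01,  7.900e-03, -1.000e-04]), 0.87)]
```

View pics/t4.png

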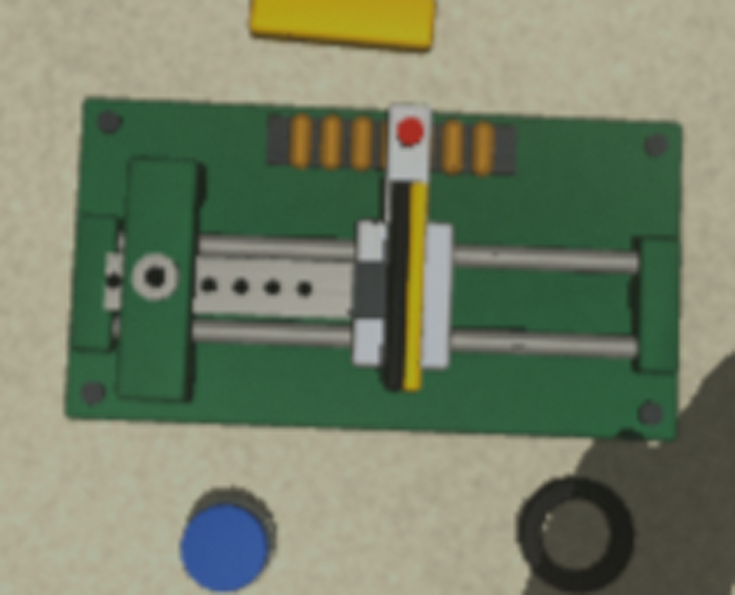

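The top view shows the red head at crop (410,131), with ridges 1 and 2 behind it and ridge 4 just ahead. The plunger is at y = -0.026 against a third hollow at -0.025, so it is seated. The tape, jar and case have not moved.

```bash
python3 -c "from plant import r;print(r.finish_job())"
```

```text
the job is handed in; nothing more can be done
None
```

The carriage is seated in the third click (plunger at y = -26 mm, third hollow at -25 mm), moved only by pushing the paddle; the tape, jar and case show no movement beyond measurement error, and the job is handed in.

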